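# Close a split bearing block with a quick clamp

### The job

The two halves of the sealer's bearing block stand a little apart. Lay the open quick clamp flat on the table with the block between its jaws and let go of it; then take it by handle and trigger and squeeze the trigger as often as needed until the jaws have pressed the block fully shut, and finally press the release tab until the jaws spring wide open again. Leave the clamp lying open around the shut block, do the pressing with the clamp and not with the fingers, and do not disturb the jar, tub and spanner.

Things in the scene. Friction and masses are not known exactly. Their poses are not given: they have to be found in the camera images.
- clamp: Black quick-release bar clamp, 0.63 kg, lying flat on its side, 36 mm high. Origin: on the table under the bar's centre line, in the plane of the near jaw's face. +x along the bar to the far jaw, +y the side where both jaws stick out, -y the handle's side, z up. Housing: x -60..0, y -20..20, z 0..36 mm. Centre of mass at about x 23, y 0. Housing, near jaw and handle are one piece.
- bar_grip (a point): Point at x 28, y 0, z 23 mm of the clamp's frame, same axes: on the bare steel bar between the jaws, near the centre of mass, where the clamp can be carried by pinching across the bar (along the clamp's y). Bar: 18 mm wide (y -9..9), z 14..32, x -85..130 mm.
- near_jaw (a point): Centre of the near jaw's gripping face, at x 0, y 68, z 16 mm of the clamp's frame, same axes. The jaw fills x -20..0, y 16..90, z 0..32 mm and is fixed to the housing.
- far_jaw (a point): Centre of the far jaw's gripping face; moves with the bar; at x 110, y 68, z 16 mm of the clamp's frame when wide open, so the jaws then stand 110 mm apart. The jaw is 18 mm thick (x 110..128), y -16..90, z 0..32.
- squeeze_point (a point): Point at x -25.5, y -60, z 20 mm of the clamp's frame, same axes: midway between the back of the fixed handle (x -55..-36, y -118..-18, z 0..34) and the front of the resting trigger (x -8..4, y -91..-25, z 5..33), 59 mm apart along the clamp's x, 42 mm when fully squeezed. Pinch both along the clamp's x to squeeze.
- trigger (a joint): Trigger travel, m: 0 at rest, 0.017 fully squeezed towards the handle; springs back when let go (3 to 5 N). A squeeze pulls the far jaw along and the jaw stays in notches 7 mm apart: a full squeeze from rest walks it 14 mm, one under 15 mm only 7 mm or nothing. Pressing the block shut takes about 20 N of squeeze; once it is shut a squeeze just stalls.
- bar (a joint): How far the far jaw has walked towards the near jaw, m: 0 wide open (jaws 110 mm apart), 0.05 at most, about 0.030 when tight on the shut block. When the trigger is let go it may slip back up to 7 mm to its notch. A spring of about 3 N drives it back to 0 while the release tab is down.
- tab_top (a point): Centre of the top face of the release tab, a ribbed 28 x 26 mm grey push tab that stands on the housing at x -30, y 0, z 52 mm of the clamp; press it straight down, clear of the trigger.
- release_tab (a joint): Tab travel downward, m: 0 up, 0.009 fully down; sprung, 1 N at first to about 4 N fully down. It frees the bar only when pressed at least 0.0075 and must be kept down about half a second while the jaws run open. It also dips up to 3 mm by itself at each notch.
- block: Split aluminium-coloured bearing block, loose on the table, about 0.64 kg, 40 mm wide (y), 30 mm high, 80 mm long (x) when shut, with an 18 mm square bore at the split. The body is the half at -x; origin: on the table, in its parting face, the middle of the shut block; x points to the other half, z up.
- loose_half (a joint): Gap between the two halves, m: 0 shut, starts at 0.005 to 0.009; the other half slides along the block's x on two stiff dowels (about 5 N) and stays where it is pushed. It may be pressed from either end.
- jar: Bystander: closed white plastic jar, 64 mm across, 100 mm high, upright; origin under its centre.
- tub: Bystander: open white plastic tub, 90 mm across, 70 mm high, upright; origin under its centre.
- spanner: Bystander: steel spanner 160 mm long, lying flat along its x.
Mind the look-alikes: they are no part of the job. Of the things that look like the block, the smallest one is meant.

How it is judged:
By the outcome, as a careful person would: the job done as asked, in the order asked, and still so for the second after the job is handed in, with the robot touching nothing.
It also fails if it takes over 58 s, if anything falls off the work surface, if the arm or the gripper's body presses on something with over 40 N, if the wrist force passes 120 N, or if a joint passes its speed limit or range.

### The arm

A 6-joint arm with a two-finger parallel gripper is mounted at the origin on the work surface. World frame = base frame: x ahead of the robot, y to its left, z up, the work surface at z = 0. Lengths are in m, angles in rad, forces in N, time in s.
With the tool pointing down it reaches from about 0.375 to 0.975 m from the base axis. Payload 3.8 kg.
Tool frame: the origin (TCP) lies midway between the tips of the shut fingers; the grasp point (between the pads) lies 19 mm behind it; z points along the fingers, y is the line along which they close (so a half turn about z gives the same grasp; the last joint's range is limited). The gripper opens to 85 mm and grips with 20 to 120 N. Pads are 22 mm wide; open, the fingers measure 114 mm over their backs; the gripper's body (76 mm by 85 mm) begins 54 mm behind the grasp point. The pads swing forward as they close: fully open they stand 13 mm farther back than shut.
Start: joints at [-1.222, 0.264, 1.604, -0, 1.274, -0.037], TCP at [0.254, -0.625, 0.191] pointing down, gripper open.
Joint ranges: [-2.63, 2.63], [-0.94, 2.18], [0.31, 2.57], [-1.31, 4.45], [0, 2.66], [-2.55, 2.55]. Speed limits (rad/s): [2.57, 2.57, 3.14, 3.14, 3.14, 3.14].

### API

Orientations are given as a rotation vector (axis times angle).
In Python, from workcell import read_state, vision, ticket gives the robot as it stands. The module is installed in compiled form; this text tells all that it offers.
- The arm moves only by the tool jog_arm, never from a script. Its arguments are lists of equal length, an entry for each row: "turn": the turn, a rotation vector about the tool's x, y, z in rad, a list of three; "delta_pos": the shift along the tool's x, y, z in m, a list of three; "gripper": the finger opening in m, from 0 to 0.0854. In form: {"turn": [[rx, ry, rz], ...], "delta_pos": [[dx, dy, dz], ...], "gripper": [gripper, ...]}. A call has 1 to 20 rows; each row shifts and turns the commanded pose from where the row before left it, along the tool's axes as they then stand; what a row does not reach is not made up. A row lasts 1/12 s, in which the tool goes at most 41.7 mm and 7.16 degrees, less where a joint would pass 70% of its speed; a pose out of reach is approached as far as the arm can. A call with a gripper value outside its range is refused whole. The fingers move at their own pace and stop on an object; "grip_force" is the grip in N (left out, the last holds). Time passes only in rows, so rows that do not move let the fingers close. It gives the time, the measured TCP pose, the force, the opening and the grip force at its end, in the units of the state.
- read_state(): the state, without advancing time (a new reading comes with each control period).
- vision.read_camera(name): name is "side" or "top"; returns the picture (400x640x3 uint8, red, green, blue); there is no depth.
- vision.calibration(name): a dict with "vfov" (degrees; the focal length in pixels is half the picture's height over the tangent of half this angle, whatever the lens; pixels are square), "cx", "cy" (the principal point, pixels), "R" (3x3) and "t" (3): a world point X has camera coordinates R X + t. Camera axes: x right, y down, z forward; pixel columns grow to the right and rows downward; lengths in m; the calibration is good to about 2 mm. A picture is of the moment at which its call begins. calibration takes no time and is no camera call.
- ticket.finish_job(): hands the job in; it is judged then, once.
The state is a dict: "time": time; "q": joint angles; "joint_vel": joint speeds; "joint_torque": joint torques, N m; "tool_pos": TCP position; "tcp_rot": TCP orientation; "wrist_force": force on the tool from outside, world axes, zero at the start; "torque": the same for the moment, N m; "width": opening from 0.0 (shut) to 1.0 (fully open); "grip_force": force on a finger pad.
Only numpy, scipy, OpenCV 4.12 (cv2) and the standard library are available. Lean on these libraries where they do the work, as an engineer would, in place of code of your own. Each camera call takes 0.05 s, during which the arm holds its last target. There are 200 camera calls.

## Working session

There is one attempt and no reset: what is moved stays moved. The work goes in short steps, Python scripts to look and compute and a tool call to move; the robot and the scene stay as the last step left them, time stands still between calls to the robot, and variables do not carry over. Pictures are saved under pics/ and viewed, at most 10 in all, crops included, and the job is handed in when it is done.

Besides the shell and the picture viewer there is one more tool, called after ">>>" by a JSON object that holds its "fn" and its "kwargs". jog_arm: Moves the arm, as the interface text tells. Its arguments: {"type":"object","properties":{"turn":{"type":"array","items":{"type":"array","items":{"type":"number"}}},"delta_pos":{"type":"array","items":{"type":"array","items":{"type":"number"}}},"gripper":{"type":"array","items":{"type":"number"}},"grip_force":{"type":"number"}},"required":["turn","delta_pos","gripper"]}

```bash
mkdir -p pics; cat > h.py <<'E'
import numpy as np, cv2
from workcell import read_state, vision, ticket
def cal(n):
    c=vision.calibration(n); f=200/np.tan(np.radians(c["vfov"])/2)
    return c,f,np.array(c["R"]),np.array(c["t"])
def ray(n,u,v,z):
    c,f,R,t=cal(n); d=R.T@np.array([(u-c["cx"])/f,(v-c["cy"])/f,1]); o=-R.T@t
    return o+d*(z-o[2])/d[2]
def proj(n,X):
    c,f,R,t=cal(n); p=R@np.array(X)+t
    return p[:2]/p[2]*f+[c["cx"],c["cy"]]
def snap(n,name,crop=None,k=1):
    im=vision.read_camera(n)[...,::-1]; cv2.imwrite(f"pics/{name}_raw.png",im)
    if crop: x0,y0,x1,y1=crop; im=im[y0:y1,x0:x1]
    cv2.imwrite(f"pics/{name}.png",cv2.resize(im,None,fx=k,fy=k,interpolation=cv2.INTER_CUBIC)); return im
E
python3 - <<'E'
from h import *
snap("top","t0",None,1.25); snap("side","s0",None,1.25)
for n in("top","side"): 
    c,f,R,t=cal(n); print(n,c,f,-R.T@t)
print(read_state())
E
```

```text
top {'vfov': 43.46402132347542, 'cx': 328.07456059951704, 'cy': 199.75008645756512, 'R': array([[-1.51311906e-02, -9.99880889e-01, -3.04230844e-03],
       [-9.87501759e-01,  1.54211055e-02, -1.56851730e-01],
       [ 1.56879963e-01,  6.30931520e-04, -9.87617476e-01]]), 't': array([-0.0717799 ,  0.59447001,  1.52077112])} 501.7616303258856 [ 0.34737555 -0.08189824  1.5949654 ]
side {'vfov': 45.69069080839979, 'cx': 316.17626805876114, 'cy': 205.95860662288354, 'R': array([[-0.76128079, -0.64830515, -0.01232859],
       [-0.36219247,  0.44092607, -0.8212191 ],
       [ 0.53783657, -0.62071301, -0.57047979]]), 't': array([0.42224476, 0.3180488 , 1.11405343])} 474.72912683953444 [-0.16253697  0.8250149   0.9019384 ]
{'time': 0.1, 'q': array([-1.22189134e+00,  2.64706539e-01,  1.60527624e+00, -4.27022804e-06,
        1.27373110e+00, -3.68904126e-02]), 'joint_vel': array([-9.41956341e-05, -2.15072662e-03, -1.85168760e-03, -4.83764913e-04,
       -2.24230579e-03,  6.98281607e-04]), 'joint_torque': array([-4.66492529e-04, -5.16709507e+01, -3.68589771e+01, -1.04251756e-04,
        6.30333525e-03, -4.30911200e-06]), 'tool_pos': array([ 0.25373756, -0.62465703,  0.19004633]), 'tcp_rot': array([-3.08126870e+00, -6.01855115e-01,  5.23694904e-04]), 'wrist_force': array([-0.11361181, -0.07770613,  0.06423957]), 'torque': array([0.00126956, 0.01218114, 0.03200076]), 'grip_force': 0.0, 'width': 1.0015308440567783}
```

View pics/t0.png

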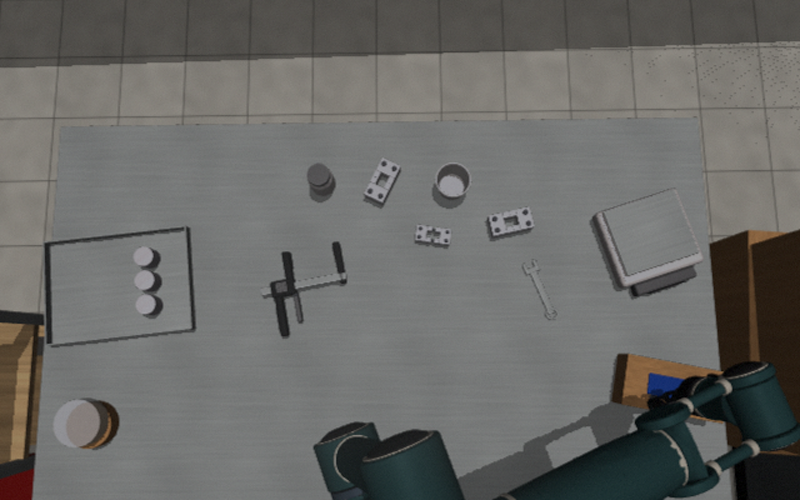

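View pics/s0.png

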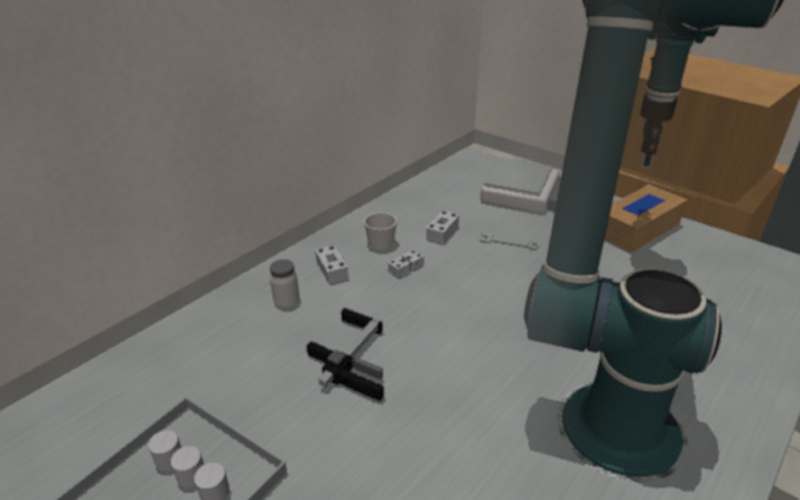

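```bash
python3 - <<'E'
import cv2
a=cv2.imread("pics/t0_raw.png"); 
cv2.imwrite("pics/c1.png",cv2.resize(a[175:275,200:290],None,fx=6,fy=6,interpolation=cv2.INTER_CUBIC))
b=cv2.resize(a[150:220,310:440],None,fx=6,fy=6,interpolation=cv2.INTER_CUBIC); cv2.imwrite("pics/c2.png",b)
E
```

```text
(no output)
```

View pics/c1.png

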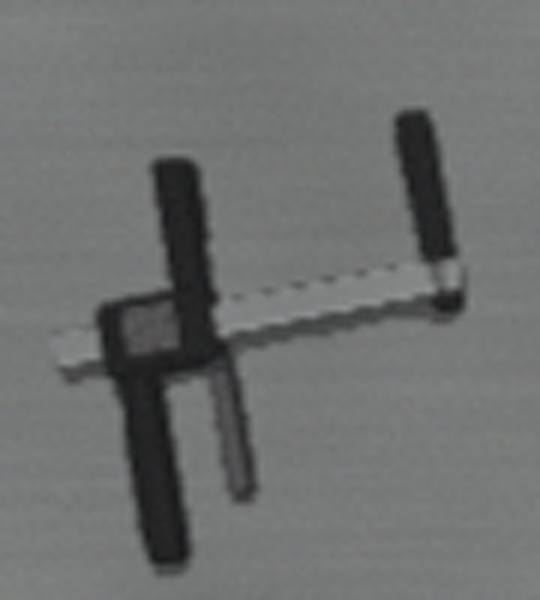

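View pics/c2.png

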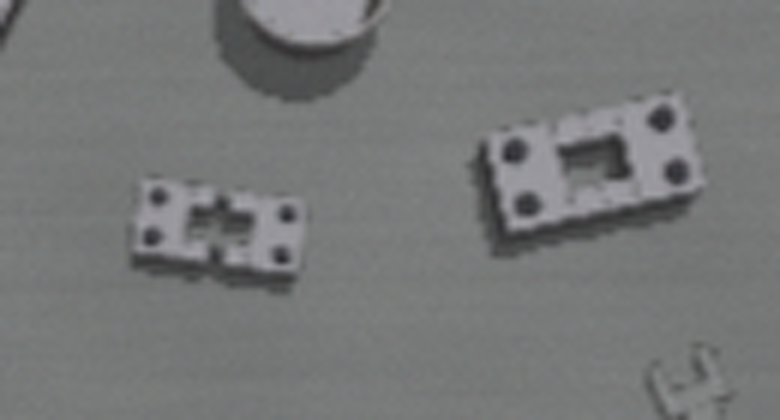

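```bash
cat > fit.py <<'E'
from h import *
from scipy.optimize import least_squares
def fitse2(n,pts,uv,p0):
    pts=np.array(pts)/1000; uv=np.array(uv)
    def res(p):
        c,s=np.cos(p[2]),np.sin(p[2]); 
        return np.concatenate([proj(n,[p[0]+c*a-s*b,p[1]+s*a+c*b,z])-q for (a,b,z),q in zip(pts,uv)])
    r=least_squares(res,p0,loss="soft_l1"); return r.x, r.fun.reshape(-1,2)
E
python3 - <<'E'
from fit import *
U=lambda l,o:[((a+.5)/6-.5+o[0],(b+.5)/6-.5+o[1]) for a,b in l]
P=[(-85,9,32),(-55,-118,34),(-36,-118,34),(110,90,32),(128,90,32),(-20,90,32),(0,90,32),(-8,-91,33),(4,-91,33),(-30,0,52)]
Q=U([(50,335),(151,571),(188,566),(395,113),(431,109),(152,160),(196,157),(232,500),(257,496),(150,328)],(200,175))
p,r=fitse2("top",P,Q,[.4,.1,-1.4]); print("clamp",p,np.degrees(p[2])); print(r.round(2).tolist())
h=np.array([ray("top",u,v,.03)[:2] for u,v in U([(158,197),(152,236),(288,214),(281,256)],(310,150))])
d=(h[2]+h[3]-h[0]-h[1])/2; w=(h[0]+h[2]-h[1]-h[3])/2
print("block",h.mean(0),np.linalg.norm(d),np.linalg.norm(w),np.degrees(np.arctan2(d[1],d[0])),np.degrees(np.arctan2(w[1],w[0])))
e=np.array([ray("top",u,v,.03)[:2] for u,v in U([(145,177),(307,198),(298,273),(134,250)],(310,150))])
print(e.mean(0),np.linalg.norm(e[1]-e[0]),np.linalg.norm(e[3]-e[0]))
for u,v in [(254,145),(362,146),(432,232),(306,145)]: print(ray("top",u,v,.03))
s=read_state(); from scipy.spatial.transform import Rotation as R; print(R.from_rotvec(s["tcp_rot"]).as_matrix().round(3), s["tool_pos"])
E
```

```text
clamp [ 0.50919334  0.20835432 -1.39083259] -79.68883756312137
[[0.8, 0.51], [-0.11, -0.48], [-0.2, -0.86], [0.2, 0.49], [-0.2, 0.07], [0.12, 0.56], [-0.96, -0.16], [0.02, -0.25], [-0.33, -0.34], [0.65, 0.46]]
block [ 0.63533702 -0.13897314] 0.06908577719016362 0.022040530200123917 -99.16759938330728 -10.161832212193112
[ 0.63602646 -0.13964172] 0.08644505990116545 0.039698825615030346
[0.77790409 0.15454317 0.03      ]
[ 0.76905428 -0.19250013  0.03      ]
[ 0.48889069 -0.40399675  0.03      ]
[ 0.77523521 -0.01265124  0.03      ]
[[ 0.926  0.376 -0.001]
 [ 0.376 -0.926  0.002]
 [ 0.    -0.002 -1.   ]] [ 0.25373756 -0.62465703  0.19004633]
```

Look-alikes of the block (raw top pixels): (306,145), (346,188) and (409,178). The smallest, and the only one with a visible split, is (346,188). The close crop confirms this: its hole spacing is about 22 mm against 27 mm or more on the others. The black clamp's housing is at about (223,230), with its bar pointing right and its jaws pointing up in the picture.

>>> {"fn": "jog_arm", "kwargs": {"turn": [[0,0,0],[0,0,0],[0,0,0],[0,0,0],[0,0,0],[0,0,0],[0,0,0],[0,0,0],[0,0,0],[0,0,0],[0,0,0],[0,0,0],[0,0,0],[0,0,0],[0,0,0],[0,0,0],[0,0,0],[0,0,0],[0,0,0],[0,0,0]], "delta_pos": [[0.0247,-0.0295,0],[0.0247,-0.0295,0],[0.0247,-0.0295,0],[0.0247,-0.0295,0],[0.0247,-0.0295,0],[0.0247,-0.0295,0],[0.0247,-0.0295,0],[0.0247,-0.0295,0],[0.0247,-0.0295,0],[0.0247,-0.0295,0],[0.0247,-0.0295,0],[0.0247,-0.0295,0],[0.0247,-0.0295,0],[0.0247,-0.0295,0],[0.0247,-0.0295,0],[0.0247,-0.0295,0],[0.0247,-0.0295,0],[0.0247,-0.0295,0],[0.0247,-0.0295,0],[0.0247,-0.0295,0]], "gripper": [0.05,0.05,0.05,0.05,0.05,0.05,0.05,0.05,0.05,0.05,0.05,0.05,0.05,0.05,0.05,0.05,0.05,0.05,0.05,0.05], "grip_force": 60}}

```text
time: 1.77
tool_pos: [0.4895, 0.1091, 0.191]
tcp_rot: [3.083, 0.603, -0.0]
wrist_force: [-0.9, -1.1, 0.4]
width: 0.584
grip_force: 0.0
```

>>> {"fn": "jog_arm", "kwargs": {"turn": [[0,0,0],[0,0,0],[0,0,-0.114],[0,0,-0.114],[0,0,-0.114],[0,0,-0.114],[0,0,-0.114],[0,0,-0.114],[0,0,-0.114],[0,0,-0.114],[0,0,-0.114],[0,0,-0.114],[0,0,-0.114],[0,0,-0.111],[0,0,0]], "delta_pos": [[0.025,-0.0286,0],[0.025,-0.0286,0],[0,0,0.009],[0,0,0.009],[0,0,0.009],[0,0,0.009],[0,0,0.009],[0,0,0.009],[0,0,0.009],[0,0,0.009],[0,0,0.009],[0,0,0.009],[0,0,0.009],[0,0,0.009],[0,0,0]], "gripper": [0.05,0.05,0.05,0.05,0.05,0.05,0.05,0.05,0.05,0.05,0.05,0.05,0.05,0.05,0.05]}}

```text
time: 3.02
tool_pos: [0.5123, 0.1783, 0.0807]
tcp_rot: [-2.008, -2.413, 0.006]
wrist_force: [-0.1, 0.4, -0.5]
width: 0.58
grip_force: 0.0
```

```bash
python3 - <<'E'
from fit import *
from scipy.spatial.transform import Rotation as R
s=read_state(); M=R.from_rotvec(s["tcp_rot"]).as_matrix(); print(s["tool_pos"],M.round(4),s["q"].round(3)); 
print("tool y deg",np.degrees(np.arctan2(M[1,1],M[0,1])))
snap("side","s1",(180,200,380,350),4)
p=[.50919,.20835,-1.39083]
c,sn=np.cos(p[2]),np.sin(p[2])
for a in [(28,0,32),(128,90,32),(-85,0,32),(-55,-118,34),(4,-91,33),(0,90,32)]:
    x,y,z=np.array(a)/1000; q=proj("side",[p[0]+c*x-sn*y,p[1]+sn*x+c*y,z]); print(a,(q-[180,200])*4)
E
```

```text
[0.51229284 0.17829678 0.08071216] [[-1.817e-01  9.833e-01 -4.500e-03]
 [ 9.833e-01  1.817e-01 -1.400e-03]
 [-5.000e-04 -4.700e-03 -1.000e+00]] [ 0.289  0.115  1.995 -0.     1.036  0.106]
tool y deg 10.471301576078437
(28, 0, 32) [413.87886386 302.99212863]
(128, 90, 32) [385.80247082 177.05624622]
(-85, 0, 32) [313.83452181 412.54341695]
(-55, -118, 34) [501.15292193 449.04370078]
(4, -91, 33) [512.9410891  373.24186646]
(0, 90, 32) [279.15490441 282.7438858 ]
```

View pics/s1.png

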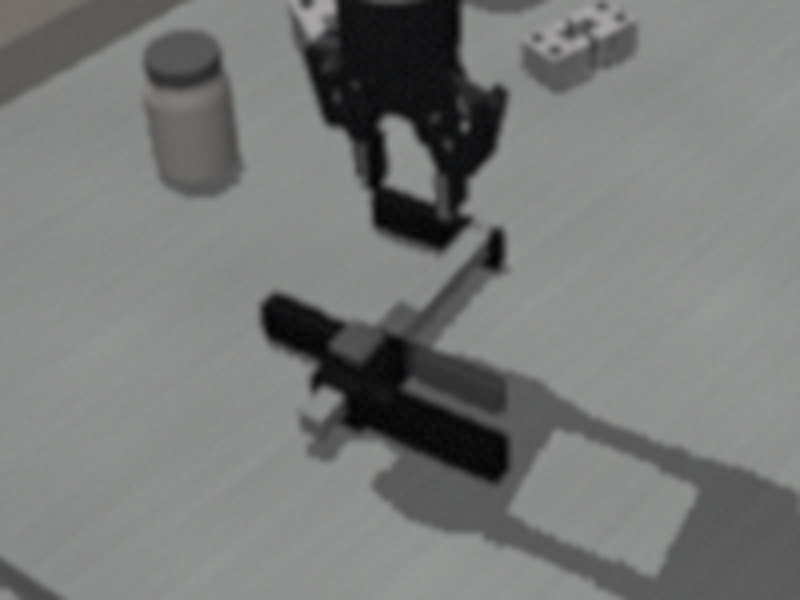

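>>> {"fn": "jog_arm", "kwargs": {"turn": [[0,0,0],[0,0,0],[0,0,0],[0,0,0],[0,0,0],[0,0,0],[0,0,0],[0,0,0],[0,0,0],[0,0,0],[0,0,0],[0,0,0],[0,0,0]], "delta_pos": [[0.002,0.0023,0.015],[0,0,0.02],[0,0,0.02],[0,0,0.015],[0,0,0.0065],[0,0,0],[0,0,0],[0,0,0],[0,0,0],[0,0,0],[0,0,0],[0,0,0],[0,0,0]], "gripper": [0.05,0.05,0.05,0.05,0.05,0.05,0.01,0.01,0.01,0.01,0.01,0.01,0.01], "grip_force": 70}}

```text
time: 4.15
tool_pos: [0.5165, 0.1814, 0.0071]
tcp_rot: [2.013, 2.412, 0.001]
wrist_force: [-0.5, 0.7, 0.6]
width: 0.121
grip_force: 0.0
```

```bash
python3 - <<'E'
from h import *
snap("side","s2",(220,220,360,325),5); snap("top","t2")
print({k:v for k,v in read_state().items() if k in("width","grip_force","tool_pos","wrist_force")})
E
```

```text
{'tool_pos': array([0.51640863, 0.18135431, 0.00689603]), 'wrist_force': array([-0.37680203, -0.7409676 , -0.08946528]), 'grip_force': 0.0, 'width': 0.11897917680005476}
```

View pics/s2.png

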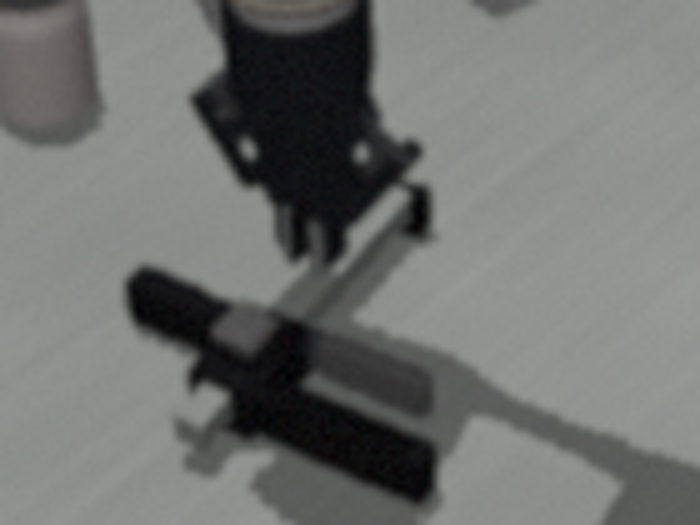

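```bash
python3 - <<'E'
from h import *
T=[.5164,.1814,.007]
print("side tcp",(proj("side",T)-[220,220])*5, "bar pt pred",(proj("side",[.5142,.1808,.032])-[220,220])*5)
o=np.array
for z in (.007,.02,.032,.05): print(z,(proj("side",[.5164,.1814,z])-[220,220])*5)
# clamp points measured in side: bar end top edge centre, handle end corner, housing/tab centre, bar at finger, far end
for uv,z in [((205,405),.032),((245,330),.052),((435,450),.034),((335,255),.032),((400,195),.032),((145,270),.032)]:
    print(uv,z,ray("side",uv[0]/5+220,uv[1]/5+220,z).round(4))
b=cv2.imread("pics/t2_raw.png"); cv2.imwrite("pics/t2c.png",cv2.resize(b[160:280,190:350],None,fx=5,fy=5,interpolation=cv2.INTER_CUBIC))
p=[.50919,.20835,-1.39083]
c,sn=np.cos(p[2]),np.sin(p[2])
for a in [(-85,0,32),(-30,0,52),(-55,-118,34),(28,0,32),(110,0,32),(-20,90,32)]:
    x,y,z=o(a)/1000; print(a,o([p[0]+c*x-sn*y,p[1]+sn*x+c*y,z]).round(4))
E
```

```text
side tcp [316.01910137 311.83944025] bar pt pred [317.35404638 278.73952719]
0.007 [316.01910137 311.83944025]
0.02 [314.7546242  294.08617084]
0.032 [313.57421265 277.51318342]
0.05 [311.77936589 252.31352091]
(205, 405) 0.032 [0.4943 0.2829 0.032 ]
(245, 330) 0.052 [0.5009 0.2462 0.052 ]
(435, 450) 0.034 [0.3849 0.2332 0.034 ]
(335, 255) 0.032 [0.5197 0.1614 0.032 ]
(400, 195) 0.032 [0.5253 0.1029 0.032 ]
(145, 270) 0.032 [0.5898 0.2347 0.032 ]
(-85, 0, 32) [0.494 0.292 0.032]
(-30, 0, 52) [0.5038 0.2379 0.052 ]
(-55, -118, 34) [0.3833 0.2413 0.034 ]
(28, 0, 32) [0.5142 0.1808 0.032 ]
(110, 0, 32) [0.5289 0.1001 0.032 ]
(-20, 90, 32) [0.5942 0.2441 0.032 ]
```

View pics/t2c.png

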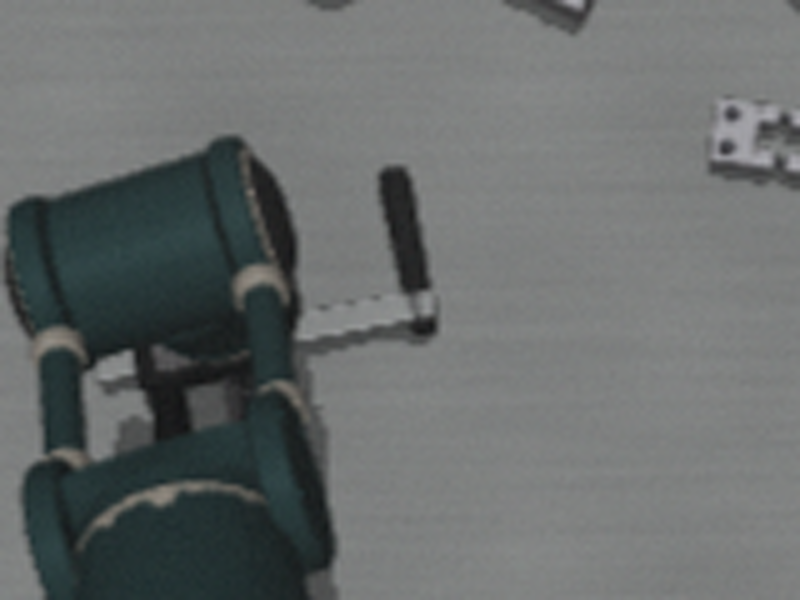

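```bash
python3 - <<'E'
from h import *
print("s0 tcp in view px",proj("side",[.2537,-.6247,.190])*1.25, proj("side",[.2537,-.6247,.220])*1.25,"top",proj("top",[.2537,-.6247,.190])*1.25)
for z in (.0807,.09,.11): print("s1",z,[((proj("side",[.5123+d*.983,.1783+d*.18,z])-[180,200])*4).round() for d in(-.025,0,.025)])
for z in (.007,.02,.04): print("s2",z,[((proj("side",[.5164+d*.983,.1814+d*.18,z])-[220,220])*5).round() for d in(-.005,0,.005)])
a=cv2.imread("pics/s0_raw.png")[60:160,480:600]; b=cv2.imread("pics/s1_raw.png")[195:270,250:330]
cv2.imwrite("pics/cmp.png",np.hstack([cv2.resize(a,(480,400),interpolation=cv2.INTER_CUBIC)*1,cv2.convertScaleAbs(cv2.resize(b,(320,300),interpolation=cv2.INTER_CUBIC),alpha=1.8)[:400] if 0 else cv2.copyMakeBorder(cv2.convertScaleAbs(cv2.resize(b,(320,300)),alpha=1.8),0,100,0,0,cv2.BORDER_CONSTANT)]))
E
```

```text
s0 tcp in view px [640.27014506 177.80899023] [642.89740289 167.24377232] top [660.70752507 388.83677599]
s1 0.0807 [array([447., 260.]), array([415., 247.]), array([383., 234.])]
s1 0.09 [array([447., 249.]), array([414., 236.]), array([382., 224.])]
s1 0.11 [array([445., 225.]), array([412., 212.]), array([380., 200.])]
s2 0.007 [array([324., 315.]), array([316., 312.]), array([308., 309.])]
s2 0.02 [array([323., 297.]), array([315., 294.]), array([307., 291.])]
s2 0.04 [array([321., 270.]), array([313., 266.]), array([305., 263.])]
```

The pads shut to 10 mm without touching the bar. The picture shows the real fingertips about 30 mm above the reported TCP, just over the bar, so I'll open, go lower with the force watched, and close again.

>>> {"fn": "jog_arm", "kwargs": {"turn": [[0,0,0],[0,0,0],[0,0,0],[0,0,0],[0,0,0],[0,0,0],[0,0,0],[0,0,0]], "delta_pos": [[0,0,0],[0,0,0],[0,0,0],[0,0,0.006],[0,0,0.006],[0,0,0.006],[0,0,0.006],[0,0,0]], "gripper": [0.045,0.045,0.045,0.045,0.045,0.045,0.045,0.045]}}

```text
time: 4.92
tool_pos: [0.5147, 0.1808, -0.0193]
tcp_rot: [-2.012, -2.411, 0.005]
wrist_force: [-0.1, 0.3, -0.0]
width: 0.526
grip_force: 0.0
```

>>> {"fn": "jog_arm", "kwargs": {"turn": [[0,0,0],[0,0,0],[0,0,0],[0,0,0],[0,0,0],[0,0,0]], "delta_pos": [[0,0,0],[0,0,0],[0,0,0],[0,0,0],[0,0,0],[0,0,0]], "gripper": [0.012,0.012,0.012,0.012,0.012,0.012]}}

```text
time: 5.42
tool_pos: [0.5167, 0.1814, -0.0169]
tcp_rot: [2.012, 2.412, 0.001]
wrist_force: [0.3, 0.3, 0.0]
width: 0.183
grip_force: 69.8
```

>>> {"fn": "jog_arm", "kwargs": {"turn": [[0,0,0],[0,0,0],[0,0,0],[0,0,0],[0,0,0],[0,0,0],[0,0,0],[0,0,0],[0,0,0],[0,0,0],[0,0,0],[0,0,0],[0,0,0],[0,0,0],[0,0,0],[0,0,0.086],[0,0,0.086],[0,0,0.086],[0,0,0.086],[0,0,0]], "delta_pos": [[0,0,-0.015],[0,0,-0.02],[0,0,-0.025],[-0.0242,0.0006,0],[-0.0242,0.0006,0],[-0.0242,0.0006,0],[-0.0242,0.0006,0],[-0.0242,0.0006,0],[-0.0242,0.0006,0],[-0.0242,0.0007,0],[-0.0242,0.0007,0],[-0.0242,0.0007,0],[-0.0242,0.0007,0],[-0.0242,0.0007,0],[-0.0236,0.0007,0],[0,0,0],[0,0,0],[0,0,0],[0,0,0],[0,0,0]], "gripper": [0.012,0.012,0.012,0.012,0.012,0.012,0.012,0.012,0.012,0.012,0.012,0.012,0.012,0.012,0.012,0.012,0.012,0.012,0.012,0.012]}}

```text
time: 7.08
tool_pos: [0.574, -0.1022, 0.0409]
tcp_rot: [-2.396, -2.027, 0.004]
wrist_force: [0.3, -0.4, -7.0]
width: 0.185
grip_force: 69.3
```

```bash
python3 - <<'E'
from fit import *
from scipy.spatial.transform import Rotation as R
s=read_state(); M=R.from_rotvec(s["tcp_rot"]).as_matrix(); print(s["tool_pos"],M.round(4),s["q"].round(3),s["width"],s["grip_force"],s["wrist_force"]); 
print("tool y deg",np.degrees(np.arctan2(M[1,1],M[0,1])))
a=snap("side","s3raw"); b=snap("top","t3raw")
A=cv2.resize(a[160:290,280:412],(396,390),interpolation=cv2.INTER_CUBIC); B=cv2.resize(b[150:280,290:422],(396,390),interpolation=cv2.INTER_CUBIC)
cv2.imwrite("pics/v3.png",cv2.convertScaleAbs(np.hstack([A,B]),alpha=1.4))
E
```

```text
[ 0.57397952 -0.10215     0.04090786] [[ 1.657e-01  9.862e-01 -3.700e-03]
 [ 9.862e-01 -1.657e-01  8.000e-04]
 [ 2.000e-04 -3.700e-03 -1.000e+00]] [-0.219  0.232  1.94  -0.     0.973 -0.052] 0.18513760224885584 69.3337082862854 [ 0.27403973 -0.37830736 -6.97270327]
tool y deg -9.53752637283323
```

View pics/v3.png

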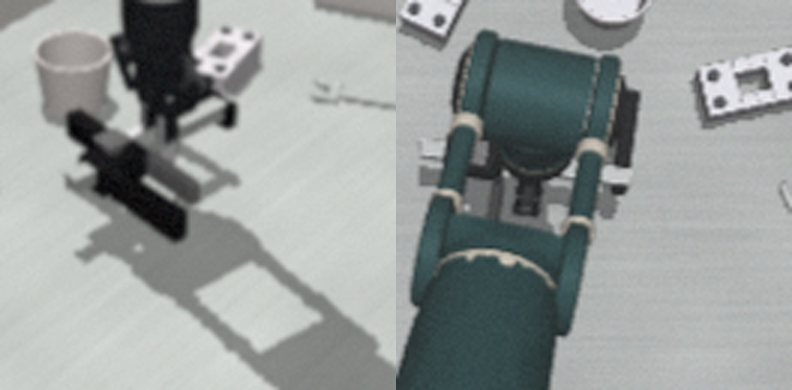

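```bash
python3 - <<'E'
from h import *
f=lambda X,Y,z:ray("top",290+(X-396)/3,150+Y/3,z).round(4)
print("far jaw tip right",f(639,91,.092),"exp [.646 -.2155]")
print("bar tail centre",f(419,150,.092),"exp [.593 .009]")
print("far jaw right edge low",f(632,192,.092))
E
```

```text
far jaw tip right [ 0.644  -0.2128  0.092 ] exp [.646 -.2155]
bar tail centre [0.5868 0.0113 0.092 ] exp [.593 .009]
far jaw right edge low [ 0.5407 -0.2028  0.092 ]
```

>>> {"fn": "jog_arm", "kwargs": {"turn": [[0,0,0],[0,0,0],[0,0,0],[0,0,0],[0,0,0],[0,0,0],[0,0,0],[0,0,0]], "delta_pos": [[0,0.003,0],[0,0,0.01],[0,0,0.012],[0,0,0.012],[0,0,0.01],[0,0,0.008],[0,0,0.0045],[0,0,0]], "gripper": [0.012,0.012,0.012,0.012,0.012,0.012,0.012,0.012]}}

```text
time: 7.85
tool_pos: [0.5773, -0.1025, -0.0158]
tcp_rot: [-2.394, -2.03, 0.003]
wrist_force: [-0.3, 0.6, -6.7]
width: 0.185
grip_force: 69.3
```

>>> {"fn": "jog_arm", "kwargs": {"turn": [[0,0,0],[0,0,0],[0,0,0],[0,0,0],[0,0,0],[0,0,0],[0,0,0],[0,0,0],[0,0,0],[0,0,0]], "delta_pos": [[0,0,0.001],[0,0,0.0007],[0,0,0],[0,0,0],[0,0,0],[0,0,-0.01],[0,0,-0.02],[0,0,-0.03],[0,0,-0.03],[0,0,0]], "gripper": [0.012,0.012,0.034,0.034,0.034,0.034,0.034,0.034,0.034,0.034]}}

```text
time: 8.68
tool_pos: [0.585, -0.1042, 0.0834]
tcp_rot: [2.387, 2.025, 0.013]
wrist_force: [1.4, -0.8, 0.0]
width: 0.397
grip_force: 0.0
```

>>> {"fn": "jog_arm", "kwargs": {"turn": [[0,0,0],[0,0,0],[0,0,0],[0,0,-0.1208],[0,0,-0.1208],[0,0,-0.1208],[0,0,-0.1208],[0,0,-0.1208],[0,0,-0.1208],[0,0,-0.1208],[0,0,-0.1208],[0,0,-0.1208],[0,0,-0.1208],[0,0,-0.1208],[0,0,-0.1208],[0,0,-0.1208],[0,0,0],[0,0,0]], "delta_pos": [[0.0179,-0.02,0],[0.0179,-0.02,0],[0.0179,-0.02,0],[0,0,0],[0,0,0],[0,0,0],[0,0,0],[0,0,0],[0,0,0],[0,0,0],[0,0,0],[0,0,0],[0,0,0],[0,0,0],[0,0,0],[0,0,0],[0,0,0],[0,0,0]], "gripper": [0.078,0.078,0.078,0.078,0.078,0.078,0.078,0.078,0.078,0.078,0.078,0.078,0.078,0.078,0.078,0.078,0.078,0.078]}}

```text
time: 10.18
tool_pos: [0.529, -0.0402, 0.0755]
tcp_rot: [0.263, 3.129, -0.0]
wrist_force: [-0.1, 0.1, 0.7]
width: 0.912
grip_force: 0.0
```

```bash
python3 - <<'E'
from fit import *
from scipy.spatial.transform import Rotation as R
s=read_state(); M=R.from_rotvec(s["tcp_rot"]).as_matrix(); print(s["tool_pos"],M.round(4),s["q"].round(3),s["width"]); 
print("tool y deg",np.degrees(np.arctan2(M[1,1],M[0,1])))
a=snap("side","s4raw"); b=snap("top","t4raw")
A=cv2.resize(a[150:300,280:380],(400,600),interpolation=cv2.INTER_CUBIC); B=cv2.resize(b[150:250,300:400],(400,400),interpolation=cv2.INTER_CUBIC)
B=cv2.copyMakeBorder(B,0,200,0,0,cv2.BORDER_CONSTANT)
cv2.imwrite("pics/v4.png",cv2.convertScaleAbs(np.hstack([A,B]),alpha=1.5))
E
```

```text
[ 0.52902239 -0.04016449  0.07551173] [[-9.86e-01  1.67e-01  1.50e-03]
 [ 1.67e-01  9.86e-01 -2.00e-04]
 [-1.50e-03  1.00e-04 -1.00e+00]] [-0.123  0.094  2.029  0.     1.017 -1.526] 0.9118667592737038
tool y deg 80.38945742418223
```

View pics/v4.png

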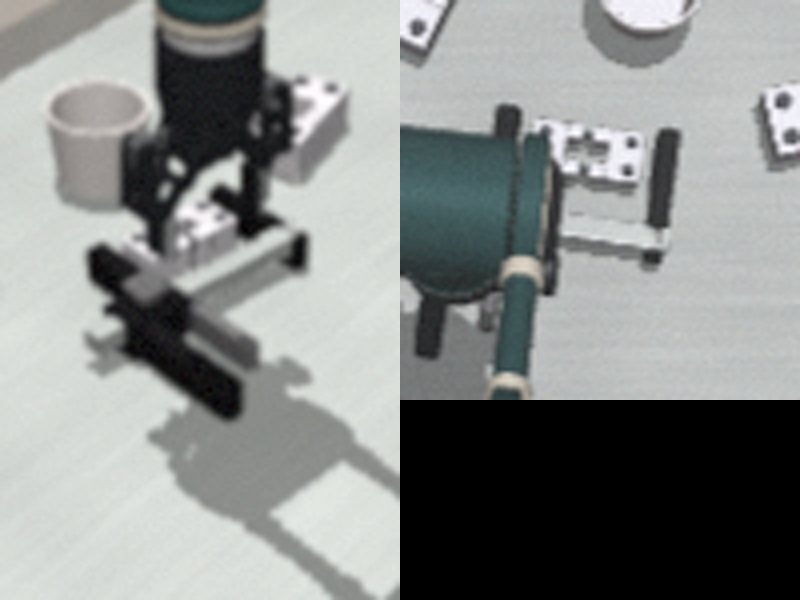

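```bash
python3 - <<'E'
from fit import *
Q=[((a-400+.5)/4-.5+300,(b+.5)/4-.5+150) for a,b in [(497,105),(521,105),(656,129),(680,129),(416,356),(438,358),(482,329),(497,331)]]
P=[(-20,90,32),(0,90,32),(110,90,32),(128,90,32),(-55,-118,34),(-36,-118,34),(-8,-91,33),(4,-91,33)]
p,r=fitse2("top",P,Q,[.58,-.07,-1.73]); print("clamp",p,np.degrees(p[2])); print(r.round(2).tolist())
c,s=np.cos(p[2]),np.sin(p[2]); T=lambda x,y:(np.array([p[0]+c*x-s*y,p[1]+s*x+c*y])).round(4)
print("squeeze",T(-.0255,-.06),"tab",T(-.03,0),"grip",T(.028,0))
for z in (.075,.1,.11,.12,.13): print(z,[((proj("side",[.529+d*.167,-.0402+d*.986,z])-[280,150])*4).round() for d in(.039,.046,-.039,-.046)])
E
```

```text
clamp [ 0.58221415 -0.07447616 -1.72276674] -98.70726328837716
[[-0.13, -0.47], [0.11, 0.37], [0.71, -1.02], [0.34, -0.26], [-0.23, 0.05], [0.31, 0.38], [-0.56, 0.3], [-0.5, 0.32]]
squeeze [ 0.5268 -0.0402] tab [ 0.5868 -0.0448] grip [ 0.578  -0.1022]
0.075 [array([165., 310.]), array([158., 314.]), array([246., 268.]), array([253., 264.])]
0.1 [array([165., 282.]), array([158., 286.]), array([246., 240.]), array([253., 237.])]
0.11 [array([165., 271.]), array([157., 274.]), array([247., 229.]), array([254., 225.])]
0.12 [array([165., 259.]), array([157., 263.]), array([247., 218.]), array([254., 214.])]
0.13 [array([165., 247.]), array([157., 251.]), array([247., 206.]), array([254., 203.])]
```

>>> {"fn": "jog_arm", "kwargs": {"turn": [[0,0,-0.015],[0,0,0],[0,0,0],[0,0,0],[0,0,0],[0,0,0],[0,0,0]], "delta_pos": [[0.002,0,0.01],[0,0,0.02],[0,0,0.02],[0,0,0.02],[0,0,0.015],[0,0,0.007],[0,0,0]], "gripper": [0.072,0.072,0.072,0.072,0.072,0.072,0.072]}}

```text
time: 10.87
tool_pos: [0.524, -0.0395, -0.0199]
tcp_rot: [-0.235, -3.128, -0.0]
wrist_force: [-0.4, -0.3, 0.6]
width: 0.843
grip_force: 0.0
```

>>> {"fn": "jog_arm", "kwargs": {"turn": [[0,0,0],[0,0,0],[0,0,0]], "delta_pos": [[0,0,0.003],[0,0,0.003],[0,0,0]], "gripper": [0.072,0.072,0.072]}}

```text
time: 11.12
tool_pos: [0.5271, -0.0398, -0.023]
tcp_rot: [0.234, 3.132, -0.0]
wrist_force: [-0.6, 0.2, 0.3]
width: 0.843
grip_force: 0.0
```

>>> {"fn": "jog_arm", "kwargs": {"turn": [[0,0,0],[0,0,0],[0,0,0]], "delta_pos": [[0,0,0.003],[0,0,0.002],[0,0,0]], "gripper": [0.072,0.072,0.072]}}

```text
time: 11.37
tool_pos: [0.5265, -0.0398, -0.0284]
tcp_rot: [0.235, 3.133, 0.0]
wrist_force: [0.4, 0.3, -0.1]
width: 0.841
grip_force: 0.0
```

>>> {"fn": "jog_arm", "kwargs": {"turn": [[0,0,0],[0,0,0],[0,0,0]], "delta_pos": [[0,0,0.002],[0,0,0.002],[0,0,0]], "gripper": [0.072,0.072,0.072]}}

```text
time: 11.62
tool_pos: [0.5262, -0.0397, -0.0328]
tcp_rot: [-0.234, -3.132, -0.0]
wrist_force: [0.3, -0.1, 0.1]
width: 0.842
grip_force: 0.0
```

>>> {"fn": "jog_arm", "kwargs": {"turn": [[0,0,0],[0,0,0],[0,0,0]], "delta_pos": [[0,0,0.0],[0,0,0],[0,0,0]], "gripper": [0.066,0.066,0.066]}}

```text
time: 11.87
tool_pos: [0.5266, -0.0398, -0.0324]
tcp_rot: [0.234, 3.133, -0.0]
wrist_force: [-1.2, 0.7, -0.4]
width: 0.77
grip_force: 0.0
```

```bash
python3 - <<'E'
from h import *
s=read_state();print(s["tool_pos"],s["wrist_force"],s["width"])
a=snap("side","s5raw"); A=cv2.resize(a[170:270,285:385],(600,600),interpolation=cv2.INTER_CUBIC)
cv2.imwrite("pics/v5.png",cv2.convertScaleAbs(A,alpha=1.8,beta=10))
x,y=s["tool_pos"][:2]
for z in (0,.01,.02,.03): print(z,[((proj("side",[x+d*.152,y+d*.988,z])-[285,170])*6).round() for d in(.033,.045,-.033,-.045)])
E
```

```text
[ 0.52656671 -0.03978113 -0.03236526] [-1.19076492  0.72141751 -0.40594884] 0.7696915419870737
0 [array([232., 464.]), array([214., 474.]), array([330., 408.]), array([347., 398.])]
0.01 [array([232., 448.]), array([214., 459.]), array([330., 393.]), array([347., 383.])]
0.02 [array([232., 432.]), array([214., 443.]), array([330., 377.]), array([348., 367.])]
0.03 [array([232., 416.]), array([213., 427.]), array([331., 361.]), array([348., 351.])]
```

View pics/v5.png

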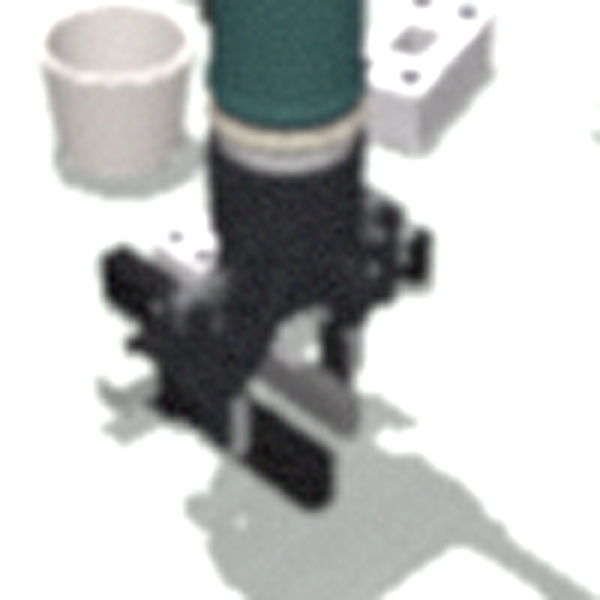

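>>> {"fn": "jog_arm", "kwargs": {"turn": [[0,0,0],[0,0,0],[0,0,0],[0,0,0],[0,0,0],[0,0,0],[0,0,0],[0,0,0],[0,0,0]], "delta_pos": [[0,0,-0.004],[0,0,0],[0,0.002,0],[0,0.003,0],[0,0.003,0],[0,0,0],[0,0,0],[0,0,0],[0,0,0]], "gripper": [0.066,0.058,0.053,0.048,0.038,0.038,0.038,0.038,0.038], "grip_force": 60}}

```text
time: 12.67
tool_pos: [0.5292, -0.0319, -0.0248]
tcp_rot: [0.237, 3.131, 0.001]
wrist_force: [-8.4, 2.1, 22.5]
width: 0.461
grip_force: 58.8
```

>>> {"fn": "jog_arm", "kwargs": {"turn": [[0,0,0],[0,0,0],[0,0,0],[0,0,0],[0,0,0]], "delta_pos": [[0,-0.003,0],[0,-0.003,0],[0,-0.002,0],[0,0,0],[0,0,0]], "gripper": [0.05,0.058,0.066,0.066,0.066]}}

```text
time: 13.08
tool_pos: [0.5262, -0.0399, -0.0288]
tcp_rot: [-0.235, -3.132, -0.0]
wrist_force: [0.2, 0.1, 0.1]
width: 0.777
grip_force: 0.0
```

```bash
cat > jaw.py <<'E'
from h import *
import sys
def meas(im):
    # far jaw (black) tip rows and near jaw tip: dark mask, column centroid; block bright mask extents
    g=cv2.cvtColor(im,cv2.COLOR_BGR2GRAY).astype(int)
    for nm,(x0,x1,v0,v1) in dict(far=(350,385,182,200),near=(318,332,176,180)).items():
        m=g[v0:v1,x0:x1]<60; w=m.sum(0); 
        print(nm,"cols",round(float((w*np.arange(x0,x1)).sum()/max(w.sum(),1)),2),"n",int(w.sum()),end=" ")
    m=(g[178:200,330:372]>130); ys,xs=np.nonzero(m); print("bright x",xs.min()+330 if len(xs) else None,xs.max()+330 if len(xs) else None, len(xs))
if __name__=="__main__":
    s=read_state(); print(s["time"],s["tool_pos"].round(4),s["width"],s["wrist_force"].round(1))
    print("before"); meas(cv2.imread("pics/t4raw_raw.png"))
    print("now"); meas(snap("top","j%d"%int(s["time"]*100)))
E
python3 jaw.py; python3 - <<'E'
import cv2
a=cv2.cvtColor(cv2.imread("pics/t4raw_raw.png"),6); print(a[190,325:378])
import glob
b=cv2.cvtColor(cv2.imread(sorted(glob.glob("pics/j*_raw.png"))[-1]),6); print(b[190,325:378]); print(b[188,325:378])
E
```

```text
13.0833 [ 0.5262 -0.0399 -0.0288] 0.7768479378761978 [0.2 0.1 0.1]
before
far cols 365.43 n 89 near cols 326.65 n 17 bright x 333 371 176
now
far cols 361.86 n 94 near cols 327.19 n 21 bright x 331 371 217
[ 54  54  50  47  44  55  55  53  52  54  52  54  59  62 115 143 131 149
 148 135 113 124 127 130 121  98 125 155 159 160 161 153 150 158 154 137
 126 105  53  34  39  39  40  43  90 130 129 129 128 129 128 128 128]
[ 37  38  36  40  88 105 122 132  73  59  97 141 158 160 149 141 148 147
 143 126 122 124 128 119  94 105 143 159 161 160 153 149 159 153 115  33
  35  39  41  39  82 122 126 129 130 127 130 129 126 127 129 127 129]
[ 38  39  37  29  77 119 139 150 125  92 104 141 158 160 142 115 117 116
 119 127 125 112  83  79  82  99 133 159 162 159 158 160 157 160 122  38
  36  37  38  37  69 110 131 129 128 131 129 131 130 130 132 132 132]
```

>>> {"fn": "jog_arm", "kwargs": {"turn": [[0,0,0],[0,0,0],[0,0,0],[0,0,0],[0,0,0],[0,0,0],[0,0,0],[0,0,0],[0,0,0],[0,0,0]], "delta_pos": [[0,0,0],[0,0.002,-0.001],[0,0.003,-0.001],[0,0.003,-0.001],[0,0,0],[0,0,0],[0,0,0],[0,0,0],[0,0,0],[0,0,0]], "gripper": [0.058,0.053,0.048,0.036,0.036,0.036,0.036,0.036,0.036,0.036], "grip_force": 70}}

```text
time: 13.97
tool_pos: [0.5279, -0.0315, -0.0251]
tcp_rot: [0.235, 3.132, 0.001]
wrist_force: [-1.1, 0.7, 5.7]
width: 0.449
grip_force: 74.3
```

>>> {"fn": "jog_arm", "kwargs": {"turn": [[0,0,0],[0,0,0],[0,0,0],[0,0,0],[0,0,0]], "delta_pos": [[0,-0.003,0.001],[0,-0.003,0.001],[0,-0.002,0.001],[0,0,0],[0,0,0]], "gripper": [0.05,0.058,0.066,0.066,0.066]}}

```text
time: 14.38
tool_pos: [0.5261, -0.0399, -0.0288]
tcp_rot: [-0.235, -3.132, -0.0]
wrist_force: [-0.1, 0.1, -0.1]
width: 0.773
grip_force: 0.0
```

```bash
python3 jaw.py; python3 - <<'E'
import cv2,glob
b=cv2.cvtColor(cv2.imread(sorted(glob.glob("pics/j*_raw.png"))[-1]),6); print(b[184:196:2,322:372])
E
```

```text
14.3833 [ 0.5261 -0.0399 -0.0288] 0.7730419960844677 [-0.1  0.1 -0.1]
before
far cols 365.43 n 89 near cols 326.65 n 17 bright x 333 371 176
now
far cols 357.81 n 93 near cols 327.43 n 21 bright x 330 371 225
[[123  94  38  38  38  41  37  38 105 160 152 125 118 153 156 159 140 102
   89  99 101 120 139 150 159 160 158 160 153 122  93 101 140 132  63  39
   37  41  38  45  89 128 129 127 126 129 129 129 129 129]
 [124  95  35  36  38  38  36  34 106 159 158 160 159 160 160 160 129  71
   78  75  74  70  67  64  63 116 160 159 157 124  62  91 140 126  44  35
   36  40  39  61 106 127 126 132 129 127 128 130 128 129]
 [110  71  34  35  34  34  33  65 126 136  92 106 141 161 158 157 142 114
  114 117 116 119 118 104  98 139 160 157 157 159 160 161 160 125  37  36
   38  38  38  66 111 127 131 131 130 130 131 131 132 132]
 [ 96  41  35  38  37  38  38 100 149 124  74  83 127 160 161 153 147 153
  150 132 127 145 138 118 125 157 159 159 146 125 131 149 148 104  38  36
   40  41  42  88 127 127 127 129 125 126 128 128 130 128]
 [ 62  39  37  40  37  37  52  77  75  80  83  86  85  93 113 124 136 159
  159 142 141 160 161 147 142 160 160 148 110  64  70 121 129  55  37  37
   41  36  47  95 127 127 126 128 127 130 128 128 127 127]
 [ 49  45  45  45  47  45  46  51  50  42  49  48  50  47  46  56  65  60
   64  63  70  79  86  90  91  93  99 119 127 134 150 159 132  57  34  40
   38  37  62 106 128 128 129 131 127 130 130 129 131 128]]
```

>>> {"fn": "jog_arm", "kwargs": {"turn": [[0,0,0],[0,0,0],[0,0,0],[0,0,0],[0,0,0],[0,0,0],[0,0,0],[0,0,0],[0,0,0],[0,0,0]], "delta_pos": [[0,0,0],[0,0.001,-0.001],[0,0.001,0],[0,0,0],[0,0,0],[0,0,0],[0,0,0],[0,0,0],[0,0,0],[0,0,0]], "gripper": [0.058,0.053,0.048,0.036,0.036,0.036,0.036,0.036,0.036,0.036], "grip_force": 70}}

```text
time: 15.27
tool_pos: [0.5272, -0.0358, -0.0257]
tcp_rot: [0.236, 3.133, 0.004]
wrist_force: [-4.3, 7.5, 13.1]
width: 0.505
grip_force: 69.1
```

```bash
python3 jaw.py
```

```text
15.2667 [ 0.5272 -0.0358 -0.0257] 0.5054736860331932 [-4.3  7.5 13.1]
before
far cols 365.43 n 89 near cols 326.65 n 17 bright x 333 371 176
now
far cols 357.24 n 88 near cols 327.75 n 20 bright x 330 371 210
```

```bash
python3 - <<'E'
from h import *
import glob
def holes(im,guess):
    g=cv2.cvtColor(im,cv2.COLOR_BGR2GRAY).astype(float); out=[]
    for u,v in guess:
        for _ in range(4):
            U,V=np.meshgrid(np.arange(640),np.arange(400)); m=((U-u)**2+(V-v)**2<2.6**2)
            w=np.clip(150-g,0,None)*m; u,v=(w*U).sum()/w.sum(),(w*V).sum()/w.sum()
        out.append((u,v))
    X=np.array([ray("top",u,v,.03)[:2] for u,v in out]); print(np.round(out,2).tolist(),"len",np.linalg.norm(X[2]-X[0])*1e3,np.linalg.norm(X[3]-X[1])*1e3)
holes(cv2.imread("pics/t0_raw.png"),[(336,182.4),(335,189),(357.7,185.2),(356.5,192.3)])
f=sorted(glob.glob("pics/j*_raw.png"))
b=cv2.cvtColor(cv2.imread(f[-1]),6); print(f[-1]); print(b[178:200,326:360])
E
```

```text
[[335.91, 182.31], [334.84, 189.08], [357.57, 185.25], [356.48, 192.19]] len 69.32321156085355 69.20257297468035
pics/j1526_raw.png
[[ 38  40  38  37  35  82 123 125 124 125 123 125 125 125 126 125 126 125
  127 128 126 126 126 129 127 126 127 127 126 125 129 129 127 129]
 [ 37  37  41  40  35  89 127 124 116 123 126 125 125 124 127 123 124 126
  125 126 127 126 125 126 127 125 128 128 128 127 120  98  86  94]
 [ 38  37  38  38  35 103 153 144 137 152 149 144 140 132 127 119 110 124
  125 123 125 126 126 125 124 123 127 127 127 120  89  57  49  51]
 [ 40  39  39  36  52 116 137  98  94 132 157 158 156 153 152 149 148 135
  127 146 138 124 113 113 124 126 128 128 125 110  61  38  38  35]
 [ 39  39  36  36  70 131 127  66  65 118 162 160 148 141 161 159 160 156
  153 157 153 137 132 148 150 146 144 129 116  93  42  36  42  39]
 [ 41  35  39  37  78 137 131  71  68 118 159 160 145 137 156 158 149 144
  160 160 157 155 154 160 160 143 118 129 149 121  53  36  39  40]
 [ 37  39  38  37  99 152 152 126 118 151 159 159 141 104  90  91  92 100
  125 140 136 143 159 161 153 117  77  93 132 12
[... 1434 characters left out ...]
  46  46  52  49  49  49  51  45  64  81  80  77  79  72  75  75  74
   72  68  64  58  59  62  67  75  84  96  80  39  39  40  38  43]
 [ 51  42  43  54  53  51  52  54  48  73 107 112 112 101  78  82  80  80
   80  78  78  75  77  76  73  70  66  65  58  37  41  40  38  49]
 [ 54  44  41  52  53  53  51  53  53  67  81  99 119 116 112 112 113 111
  112 113 113  99  78  78  80  80  80  79  62  37  40  38  37  66]
 [ 52  43  40  49  54  54  56  55  56  64  59  85 120 122 122 123 124 124
  123 124 125 121 115 116 115 118 117 104  65  36  36  40  37  66]
 [ 52  45  39  50  56  57  53  52  54  55  47  59 106 123 123 124 123 124
  126 124 125 123 124 124 122 121 125 105  56  36  41  39  41  63]]
```

>>> {"fn": "jog_arm", "kwargs": {"turn": [[0,0,0],[0,0,0],[0,0,0],[0,0,0],[0,0,0],[0,0,0],[0,0,0],[0,0,0],[0,0,0],[0,0,0],[0,0,0],[0,0,0],[0,0,0],[0,0,0]], "delta_pos": [[0,-0.001,0],[0,-0.001,0],[0,0,0],[0,0,0],[0,0,0],[0,0,-0.01],[0,0,-0.025],[0,0,-0.03],[0,0,-0.035],[-0.0304,0.0007,0],[-0.0304,0.0007,0],[0,0,0],[0,0,0],[0,0,0]], "gripper": [0.05,0.06,0.07,0.074,0.074,0.074,0.074,0.074,0.074,0.0,0.0,0.0,0.0,0.0], "grip_force": 30}}

```text
time: 16.48
tool_pos: [0.5858, -0.0474, 0.0722]
tcp_rot: [-0.235, -3.131, -0.0]
wrist_force: [0.2, 0.2, 0.9]
width: 0.156
grip_force: 0.0
```

```bash
cat > seg.py <<'E'
from h import *
s=read_state(); print(s["time"],s["tool_pos"].round(4),s["width"],s["wrist_force"].round(1))
g=cv2.cvtColor(snap("top","k%d"%int(s["time"]*100)),6); print(g[178:204:2,322:378]); print(g[178:204:2,322:378].shape)
E
python3 seg.py
```

```text
16.4833 [ 0.5858 -0.0474  0.0722] 0.1556619997175953 [0.2 0.2 0.9]
[[ 60  59  61  63  61  61  63  56  40  43  55  59  60  62  64  55  86  95
   38  37  49  96 128 127 129 126 128 129 126 126 127 128 128 127 130 129
  129 129 130 129 128 129 128 131 132 132 131 130 130 130 129 132 133 132
  133 134]
 [ 52  58  58  56  54  56  53  52  42  51  57  59  58  60  57  58  72  72
   37  35  65 111 126 126 124 128 125 123 127 128 128 127 129 129 109  76
   68  52  57  63 103 128 127 127 129 129 129 126 130 131 130 131 129 129
  131 130]
 [ 49  52  53  54  52  54  52  46  36  47  56  56  55  54  52  65  71  52
   36  33 100 156 161 159 157 153 149 150 149 147 145 132 115 106  68  33
   38  39  40  42  90 128 130 130 130 132 131 133 131 131 132 131 134 131
  132 132]
 [ 54  53  53  51  52  56  50  44  44  50  52  51  52  52  52  74  79  43
   35  36  65 105 127 142 135 146 162 162 154 118  78 100 141 129  55  34
   37  40  39  42  91 129 128 129 132 130 129 132 131 131 130 132 132 131
  131 129]
 [ 46  51  49  47  44  49  46  41  36  47  50  51  50  51  49  72  72  35
   34  43  66  71  70  67  
[... 1305 characters left out ...]
4  39  41  37  29  31  43  51  53  53  51  51  46  47  52  50  91
  122 123 124 125 124 125 127 122 117 116 119 117 116 122 101  44  38  40
   37  40  90 130 130 128 129 128 130 131 131 130 131 130 132 131 133 131
  129 129]
 [ 52  45  39  27  25  26  38  46  49  53  55  54  50  44  42  36  64 105
  124 122 123 125 126 124 124 123 126 127 126 125 128 113  78  40  34  39
   42  39  89 127 128 130 131 129 131 130 131 130 132 131 133 130 133 131
  131 131]
 [ 27  28  27  33  32  31  40  46  51  53  54  51  49  44  84 122 130 134
  132 124 124 121 107 112 126 124 126 127 127 128 128 109  66  36  40  40
   37  64 109 129 128 132 130 130 130 129 131 132 130 132 132 131 132 130
  130 131]]
(13, 56)
```

>>> {"fn": "jog_arm", "kwargs": {"turn": [[0,0,0],[0,0,0],[0,0,0],[0,0,0],[0,0,0],[0,0,0]], "delta_pos": [[0,0,0.01],[0,0,0.015],[0,0,0.012],[0,0,0.004],[0,0,0.003],[0,0,0]], "gripper": [0,0,0,0,0,0]}}

```text
time: 17.03
tool_pos: [0.5857, -0.0473, 0.0274]
tcp_rot: [-0.234, -3.131, -0.0]
wrist_force: [0.0, 0.2, 0.5]
width: -0.001
grip_force: 0.0
```

>>> {"fn": "jog_arm", "kwargs": {"turn": [[0,0,0],[0,0,0],[0,0,0],[0,0,0]], "delta_pos": [[0,0,0.002],[0,0,0.002],[0,0,0.002],[0,0,0]], "gripper": [0,0,0,0]}}

```text
time: 17.37
tool_pos: [0.5869, -0.0474, 0.0226]
tcp_rot: [0.234, 3.133, 0.0]
wrist_force: [-0.8, 0.2, 0.4]
width: 0.001
grip_force: 0.0
```

>>> {"fn": "jog_arm", "kwargs": {"turn": [[0,0,0],[0,0,0],[0,0,0],[0,0,0]], "delta_pos": [[0,0,0.002],[0,0,0.002],[0,0,0],[0,0,0]], "gripper": [0,0,0,0]}}

```text
time: 17.7
tool_pos: [0.5866, -0.0474, 0.0184]
tcp_rot: [-0.234, -3.132, -0.0]
wrist_force: [-0.8, 0.2, 0.3]
width: -0.005
grip_force: 0.0
```

>>> {"fn": "jog_arm", "kwargs": {"turn": [[0,0,0],[0,0,0],[0,0,0],[0,0,0]], "delta_pos": [[0,0,0.002],[0,0,0.002],[0,0,0],[0,0,0]], "gripper": [0,0,0,0]}}

```text
time: 18.03
tool_pos: [0.5866, -0.0474, 0.0143]
tcp_rot: [-0.234, -3.132, -0.0]
wrist_force: [0.4, 0.5, 0.2]
width: -0.001
grip_force: 0.0
```

>>> {"fn": "jog_arm", "kwargs": {"turn": [[0,0,0],[0,0,0],[0,0,0],[0,0,0]], "delta_pos": [[0,0,0.002],[0,0,0.002],[0,0,0],[0,0,0]], "gripper": [0,0,0,0]}}

```text
time: 18.37
tool_pos: [0.5866, -0.0474, 0.0103]
tcp_rot: [-0.234, -3.132, -0.0]
wrist_force: [-0.5, -0.2, 0.5]
width: -0.001
grip_force: 0.0
```

>>> {"fn": "jog_arm", "kwargs": {"turn": [[0,0,0],[0,0,0],[0,0,0],[0,0,0]], "delta_pos": [[0,0,0.002],[0,0,0.001],[0,0,0],[0,0,0]], "gripper": [0,0,0,0]}}

```text
time: 18.7
tool_pos: [0.587, -0.0474, 0.0077]
tcp_rot: [0.234, 3.133, 0.0]
wrist_force: [-0.9, 0.3, 1.4]
width: 0.001
grip_force: 0.9
```

```bash
python3 - <<'E'
from h import *
s=read_state(); print(s["time"],s["tool_pos"].round(4),s["wrist_force"].round(1))
g=cv2.cvtColor(snap("top","m%d"%int(s["time"]*100)),6); print(g[186:200:4,340:378])
E
```

```text
18.7 [ 0.587  -0.0474  0.0077] [-0.9  0.3  1.4]
[[ 37  39  55  71  71  67  73 119 161 162 155 126  81 111 151 124  43  34
   39  38  39  41  88 130 127 130 130 129 129 129 129 131 131 131 131 129
  131 132]
 [ 33  80 131 149 144 134 130 157 161 159 146 117 124 149 143  94  40  33
   40  38  37  80 124 130 128 129 126 125 131 128 128 130 130 129 131 129
  128 128]
 [ 56  59  64  70  82  78  84  89  91  97 103 112 136 161 132  63  35  38
   36  40  42  87 128 126 128 132 129 129 129 129 131 131 130 130 131 130
  131 130]
 [123 125 123 124 126 122 124 120 118 118 115 118 118 122 107  56  36  40
   37  39  83 125 128 129 130 133 130 131 130 132 129 131 128 131 128 133
  130 130]]
```

>>> {"fn": "jog_arm", "kwargs": {"turn": [[0,0,0],[0,0,0],[0,0,0],[0,0,0],[0,0,0]], "delta_pos": [[0,0,0.002],[0,0,0.002],[0,0,0.002],[0,0,0],[0,0,0]], "gripper": [0,0,0,0,0]}}

```text
time: 19.17
tool_pos: [0.5873, -0.0474, 0.0028]
tcp_rot: [0.234, 3.132, 0.0]
wrist_force: [-2.6, 1.0, 10.1]
width: 0.003
grip_force: 5.1
```

>>> {"fn": "jog_arm", "kwargs": {"turn": [[0,0,0],[0,0,0],[0,0,0],[0,0,0],[0,0,0],[0,0,0],[0,0,0]], "delta_pos": [[0,0,0.001],[0,0,0.001],[0,0,0],[0,0,0],[0,0,0],[0,0,0],[0,0,0]], "gripper": [0,0,0,0,0,0,0]}}

```text
time: 19.75
tool_pos: [0.5875, -0.0472, 0.0025]
tcp_rot: [0.235, 3.132, 0.001]
wrist_force: [-7.1, 2.6, 19.4]
width: -0.002
grip_force: 9.8
```

```bash
python3 - <<'E'
from h import *
s=read_state(); print(s["time"],s["tool_pos"].round(4),s["wrist_force"].round(1))
g=cv2.cvtColor(snap("top","m%d"%int(s["time"]*100)),6); print(g[186:200:4,340:378])
E
```

```text
19.75 [ 0.5875 -0.0472  0.0025] [-7.1  2.6 19.4]
[[ 36  47  66  72  71  68  69 122 161 160 156 127  80 111 152 137 113 127
  129 129 129 128 129 112  65  36  39  37  37  37  68 110 131 129 130 129
  131 130]
 [ 30  82 136 149 146 130 133 159 159 159 146 119 125 150 149 127 127 127
  126 127 126 127 128 101  43  35  39  41  40  43  90 128 129 129 128 129
  127 128]
 [ 53  61  66  71  82  80  86  91  89 101 105 111 136 161 144 123 127 127
  128 126 128 126 111  67  38  39  40  38  37  66 110 129 132 133 131 132
  131 132]
 [123 125 125 124 125 124 125 119 118 117 117 114 117 121 129 124 129 127
  129 130 128 131 112  66  37  38  39  37  41  90 129 130 129 130 131 131
  130 130]]
```

>>> {"fn": "jog_arm", "kwargs": {"turn": [[0,0,0],[0,0,0],[0,0,0],[0,0,0],[0,0,0],[0,0,0],[0,0,0],[0,0,0],[0,0,0],[0,0,0],[0,0,0],[0,0,0],[0,0,0],[0,0,0]], "delta_pos": [[0,0,-0.01],[0,0,-0.02],[0,0,-0.03],[0,0,-0.03],[0,0,-0.03],[0.01,0.03,0],[0.01,0.035,0],[0.01,0.035,0],[0.01,0.035,0],[0.01,0.035,0],[0.01,0.035,0],[0.01,0.035,0],[0.01,0.03,0],[0,0,0]], "gripper": [0,0,0,0,0,0,0,0,0,0,0,0,0,0]}}

```text
time: 20.97
tool_pos: [0.5465, 0.2366, 0.119]
tcp_rot: [-0.228, -3.132, -0.004]
wrist_force: [0.6, 1.0, -0.3]
width: -0.007
grip_force: 0.0
```

```bash
python3 - <<'E'
from fit import *
s=read_state(); print(s["time"],s["tool_pos"].round(4),s["wrist_force"].round(1))
im=snap("top","end"); g=cv2.cvtColor(im,6); a=cv2.cvtColor(cv2.imread("pics/t0_raw.png"),6)
def holes(g,guess):
    out=[]; U,V=np.meshgrid(np.arange(640),np.arange(400))
    for u,v in guess:
        for _ in range(5):
            w=np.clip(150.-g,0,None)*((U-u)**2+(V-v)**2<2.3**2); u,v=(w*U).sum()/w.sum(),(w*V).sum()/w.sum()
        out.append((u,v))
    X=np.array([ray("top",u,v,.03)[:2] for u,v in out]); print(np.round(out,2).tolist(),np.linalg.norm(X[2]-X[0])*1e3,np.linalg.norm(X[3]-X[1])*1e3,X.mean(0))
holes(a,[(335.9,182.3),(334.8,189.1),(357.6,185.2),(356.5,192.2)])
holes(g,[(333.5,182.3),(332.6,189.3),(352,184.9),(351.3,192)])
print(g[176:184:2,318:376]); print(g[202:214:3,318:378])
d=np.abs(g.astype(int)-a); m=d>25
n,l,st,ce=cv2.connectedComponentsWithStats(m.astype(np.uint8))
print([tuple(map(int,x)) for x in st[1:] if x[4]>25])
E
```

```text
20.9667 [0.5465 0.2366 0.119 ] [ 0.6  1.  -0.3]
[[335.93, 182.4], [334.79, 189.11], [357.46, 185.21], [356.44, 192.17]] 68.89933033551706 69.20050872873915 [ 0.63529488 -0.13880747]
[[333.46, 182.31], [332.56, 189.08], [352.21, 184.8], [351.36, 191.89]] 60.0398869902995 60.17628808631037 [ 0.63613463 -0.12691377]
[[131 130 132 131 128 130 113  73  48  48  51  52  83 119 129 130 128 131
  130 130 128 131 130 132 130 129 129 132 130 131 129 130 131 134 132 133
  131 131 132 133 132 131 131 128 132 133 131 130 132 132 132 132 135 132
  132 133 132 134]
 [128 131 128 128 128 127 100  44  42  42  41  42  44  91 128 128 127 127
  128 127 130 128 128 129 130 129 131 130 130 129 130 129 131 127 131 131
  128 131 133 132 131 130 131 133 131 131 134 133 131 132 130 133 133 133
  134 134 135 136]
 [129 127 130 127 127 125  99  39  42  40  41  37  43 109 157 146 142 155
  151 147 142 128 121 123 114 129 130 130 128 128 129 130 129 131 129 128
  131 129 130 132 132 131 132 128 128 131 130 131 123 107 107 117 133 130
  133 134 135 133]
 [128 128 128 126 130 106  57  39  41  39  44  37  81 117  99 
[... 653 characters left out ...]
135 131 132 130 131 130]
 [ 36  36  35  36  39  41  40  40  41  63  85  82  83  78  81  79  78  78
   79  78  82  84  93  87  86  85  91 108 120 136 149 146 147 147 144 147
  145 146 144 146 142 147 146 147 145 141 112  77  97 139 140 127 128 131
  130 127 131 128 131 130]
 [ 88  85  87  84  81  75  70  70  66  81 116 128 130 128 123 119 121 119
  118 117 117 104  81  81  83  85  83  82  84  83  83  81  81  81  82  79
   81  78  76  77  75  75  81  79  77  75  59  49  66  97 118 128 128 130
  128 128 128 129 128 128]]
[(152, 163, 462, 237, 29071), (301, 175, 70, 66, 1171), (344, 182, 11, 13, 72), (239, 193, 39, 40, 342), (596, 301, 27, 65, 571), (587, 360, 9, 11, 72), (280, 386, 30, 14, 98)]
```

```bash
python3 -c "
from workcell import ticket; print(ticket.finish_job())"
```

```text
the job is handed in; nothing more can be done
None
```

The job is handed in at about 21 s: three trigger squeezes pressed the block shut, the release tab sprang the jaws wide open again, and the clamp lies around the block with the jar, tub and spanner untouched as far as the last top picture shows (the hand-in gave back no verdict).

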